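Lay out the model car repair kit on coloured plates

ROBOT

A 6-joint arm with a two-finger parallel gripper is mounted at the origin on a cart in front of the work surface, level with it; the furniture and walls round the work are solid. World frame = base frame: x ahead of the robot, y to its left, z up, the work surface at z = 0. Lengths are in m, angles in rad, forces in N, time in s.
With the tool pointing down it reaches from about 0.225 to 0.875 m from the base axis. Payload 3.4 kg.
Tool frame: the origin (TCP) lies on the centre line of the jaws, within the pads' length; the fingertips stand 17 mm ahead of it and the grasp point (between the pads) lies 2 mm behind it; z points along the fingers, y is the line along which they close (so a half turn about z gives the same grasp; the last joint's range is limited). The gripper opens to 85 mm and grips with 20 to 120 N. Pads are 22 mm wide; open, the fingers measure 114 mm over their backs; the gripper's body (76 mm by 85 mm) begins 54 mm behind the grasp point. The pads swing forward as they close: fully open they stand 13 mm farther back than shut.
Start: joints at [-1.359, 0.276, 1.505, -0, 1.361, -0.121], TCP at [0.188, -0.543, 0.248] pointing down, gripper open.
Joint ranges: [-2.89, 2.89], [-0.75, 2.08], [0.22, 2.7], [-1.18, 4.32], [0.11, 2.71], [-2.7, 2.7]. Speed limits (rad/s): [2.57, 2.57, 3.14, 3.14, 3.14, 3.14].

INTERFACE

Orientations are given as a unit quaternion [w, x, y, z].
In Python, from rig import manip gives the robot as it stands.
- The arm moves only by the tool move_arm, never from a script. Its argument "steps" is one flat list of numbers, 7 for each row, row after row: the turn, a rotation vector about the world's x, y, z normalised to -1 to 1, where 1 is 360 degrees, then the shift along the world's x, y, z normalised to -1 to 1, where 1 is 1 m, then the opening, from -1 (shut) to 1 (fully open). A call has exactly 10 rows; each row is the pose to reach, as a shift and turn from the pose commanded when the call began, turning the shorter way round; what a row does not reach only later rows make up. A row lasts 1/10 s, in which the tool goes at most 50 mm and 8.59 degrees, less where a joint would pass 70% of its speed; a pose out of reach is approached as far as the arm can. A call with a number of a shift or a turn outside -1 to 1 is refused whole. A call with a gripper value outside its range is refused whole. The fingers move at their own pace and stop on an object; "squeeze" is the grip in N (left out, the last holds). Time passes only in rows, so rows that repeat a pose let the fingers close, or fill a call up. It gives the time, the measured TCP pose, the force, the opening and the grip force at its end, in the units of the state.
- manip.get_state(): the state, without advancing time (a new reading comes with each control period).
- manip.get_image(name): name is "scene" or "side" or "wrist"; returns a dict with "pixels" (420x560x3 uint8, blue, green, red), "fx", "fy", "cx", "cy" (pixels), "R" (3x3) and "t" (3): a world point X has camera coordinates R X + t. Camera axes: x right, y down, z forward; pixel columns grow to the right and rows downward; lengths in m; the calibration is good to about 2 mm. A picture is of the moment at which its call begins. There is no depth.
- manip.sign_off(): hands the job in; it is judged then, once.
The state is a dict: "clock": time; "qpos": joint angles; "qd": joint speeds; "effort": joint torques, N m; "position": TCP position; "ee_rot": TCP orientation; "contact_force": force on the tool from outside, world axes, zero at the start; "moment": the same for the moment, N m; "width": finger opening in m; "gripper_force": force on a finger pad.
Only numpy, scipy, OpenCV 4.12 (cv2) and the standard library are available. Lean on these libraries where they do the work, as an engineer would, in place of code of your own. Each camera call takes 0.05 s, during which the arm holds its last target. There are 200 camera calls.

TASK

Lay out the parts for the model car repair, each in the middle of its own round plate and the same way up as it stands now: the wheel on the yellow plate, the black servo on the blue plate, the yellow bearing carton on the green plate and, last of all so that it is not knocked over, the small white bottle with the red cap on the red plate. Do not shift the red tape measure or the blue battery pack.

Things in the scene. Friction and masses are not known exactly. Their poses are not given: they have to be found in the camera images.
- wheel: Black model car tyre with a yellow rim, lying flat on the desk: 70 mm over the treads (66 mm where it is gripped), 25 mm high; solid, to be gripped across its diameter. Origin: centre of its underside; z is its axle, up.
- servo: Black steering servo with a red front face and a small cream output boss on top, standing on the desk. Case 20 mm (x) by 40 mm (y) by 37 mm high; two mounting ears, 26 to 29 mm up, make it 54 mm long in y; the boss (12 mm across, 10 mm to the -y side of the centre) reaches 44 mm. Grip the case across x (20 mm). Origin: centre of its underside; z is up.
- carton: Yellow and orange cardboard carton of bearings, closed and rigid, 34 mm (x) by 70 mm (y) by 50 mm high. Grip it across x (34 mm). Origin: centre of its underside; z is up.
- bottle: Small upright white round bottle with a red cap, 94 mm high in all; the body is 40 mm across up to about 58 mm, the cap about 26 mm across. Grip the body. Origin: centre of its underside; z is up.
- yellow_plate: Round yellow plastic parts plate with a thin white circle on its top, 84 mm across and 5 mm thick, lying flat and fixed on the desk. Origin: centre of its underside, so its top is 5 mm above the origin; z is up.
- blue_plate: Round blue plastic parts plate with a thin white circle on its top, 84 mm across and 5 mm thick, lying flat and fixed on the desk. Origin: centre of its underside, so its top is 5 mm above the origin; z is up.
- green_plate: Round green plastic parts plate with a thin white circle on its top, 84 mm across and 5 mm thick, lying flat and fixed on the desk. Origin: centre of its underside, so its top is 5 mm above the origin; z is up.
- red_plate: Round red plastic parts plate with a thin white circle on its top, 84 mm across and 5 mm thick, lying flat and fixed on the desk. Origin: centre of its underside, so its top is 5 mm above the origin; z is up.
- tape_measure: Red tape measure lying on the desk among the parts, 52 by 60 mm and 26 mm high; not to be shifted. Origin: centre of its underside; z is up.
- battery: Blue battery pack with red leads, 34 mm (x) by 145 mm (y, leads included) by 24 mm high, lying between the charger and the sorting box; not to be shifted. The rigid blue body is 99 mm long, from y = -26 to +73 mm; the leads lie beyond it. Origin: centre of the whole length, on the underside; z is up.

How it is judged:
On the way, in this order (a step that is already met when the one before it is completed fails the run):
1. wheel, servo and carton stand on the yellow, blue and green plates (horizontal distance between wheel and yellow_plate below 0.015 m and z of wheel in the frame of yellow_plate between 0.002 and 0.009 m and angle between each of wheel, servo, carton's own z axis and vertical below 0.15 rad and horizontal distance between servo and blue_plate below 0.015 m and z of servo in the frame of blue_plate between 0.002 and 0.009 m and horizontal distance between carton and green_plate below 0.015 m and z of carton in the frame of green_plate between 0.002 and 0.009 m and linear speed of each of wheel, servo, carton below 0.02 m/s), for 0.2 s.
2. then the bottle stands on the red plate (horizontal distance between bottle and red_plate below 0.015 m and z of bottle in the frame of red_plate between 0.002 and 0.009 m and angle between bottle's own z axis and vertical below 0.15 rad and linear speed of bottle below 0.02 m/s), for 0.2 s.
At the end, for the whole second after the job is handed in: Wheel on the yellow, servo on the blue, carton on the green and bottle on the red plate: each resting on the plate with its centre within 15 mm of the plate's centre, the same way up as at the start (within 0.15 rad of upright), released and at rest (all of step 1 and all of step 2); the robot touches nothing.
It fails at once if the tape measure was shifted by more than 25 mm (distance of tape_measure from where it was at the start of the episode above 0.025 m).
It fails at once if the battery pack was shifted by more than 25 mm (distance of battery from where it was at the start of the episode above 0.025 m).
It also fails if it takes over 102 s, if anything falls off the work surface, if the arm or the gripper's body presses on something with over 40 N, if the wrist force passes 120 N, or if a joint passes its speed limit or range.

## Working session

There is one attempt and no reset: what is moved stays moved. The work goes in short steps, Python scripts to look and compute and a tool call to move; the robot and the scene stay as the last step left them, time stands still between calls to the robot, and variables do not carry over. Pictures are saved under pics/ and viewed, at most 18 in all, crops included, and the job is handed in when it is done.

Besides the shell and the picture viewer there is one more tool, called after ">>>" by a JSON object that holds its "api" and its "payload". move_arm: Moves the arm, as the interface text tells. Scaled input: -1 to 1 covers 1 m each way for a shift and 360 degrees each way for a turn. Its arguments: {"type":"object","properties":{"steps":{"type":"array"},"squeeze":{"type":"number"}},"required":["steps"]}

```bash
mkdir -p pics; python3 - <<'E'
from rig import manip
import cv2,pickle
s=manip.get_state();print(s['clock'],s['position'],s['ee_rot'],s['width'])
for n in("scene","side"):
    d=manip.get_image(n);pickle.dump(d,open(n+'.pkl','wb'));cv2.imwrite(f'pics/{n}0.png',d['pixels'])
    print(n,d['fx'],d['fy'],d['cx'],d['cy'],(-d['R'].T@d['t']).round(3),d['R'].round(2).tolist())
E
```

```text
0.0 [ 0.18771738 -0.54293395  0.24743176] [-9.46873638e-04  9.86188650e-01  1.65623213e-01 -4.60108272e-05] 0.0857208762574912
scene 453.9538834466455 453.9538834466455 282.7546074499559 211.12455020395603 [-0.007  0.368  0.571] [[-0.58, -0.82, -0.02], [-0.5, 0.37, -0.78], [0.64, -0.44, -0.62]]
side 396.5551195880645 396.5551195880645 280.0369193874982 212.59663744613349 [ 1.348 -0.129  0.407] [[0.19, 0.98, -0.03], [0.41, -0.1, -0.9], [-0.89, 0.16, -0.42]]
```

View pics/scene0.png

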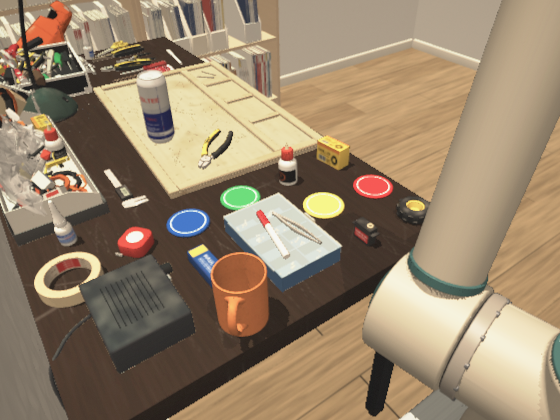

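View pics/side0.png

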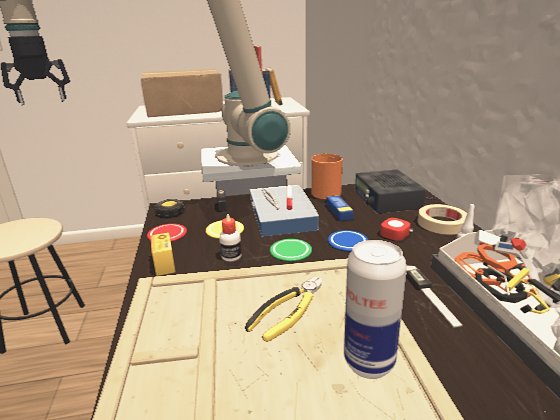

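The scene view shows plates at red (373,187), yellow (323,206), green (240,197) and blue (188,222). The wheel is at (413,210), servo (367,232), carton (333,152) and bottle (288,165). The side view shows the same layout from the far end.

```bash
cat > h.py <<'E'
import numpy as np,cv2,pickle
from rig import manip
def cast(d,uv,z):
    uv=np.atleast_2d(np.asarray(uv,float))
    r=np.c_[(uv[:,0]-d['cx'])/d['fx'],(uv[:,1]-d['cy'])/d['fy'],np.ones(len(uv))]@d['R']
    c=-d['R'].T@d['t']
    return (c+r*((z-c[2])/r[:,2])[:,None])[:,:2]
def blob(d,lo,hi,box=None):
    h=cv2.cvtColor(d['pixels'],cv2.COLOR_BGR2HSV)
    m=cv2.inRange(h,np.array(lo),np.array(hi))
    if box:
        k=np.zeros_like(m);k[box[1]:box[3],box[0]:box[2]]=255;m&=k
    c,_=cv2.findContours(cv2.morphologyEx(m,cv2.MORPH_CLOSE,np.ones((5,5))),cv2.RETR_EXTERNAL,cv2.CHAIN_APPROX_NONE)
    return max(c,key=cv2.contourArea)[:,0].astype(float)
def circ(p):  # least squares circle
    A=np.c_[2*p,np.ones(len(p))];s=np.linalg.lstsq(A,(p**2).sum(1),rcond=None)[0]
    return s[:2].round(4),round(float(np.sqrt(s[2]+s[0]**2+s[1]**2)),4)
E
python3 - <<'E'
from h import *
S,D=[pickle.load(open(n+'.pkl','rb')) for n in('scene','side')]
for n,lo,hi,b1,b2 in [('red',(0,120,80),(8,255,255),(345,168,400,205),(140,220,195,245)),
 ('yel',(22,120,80),(36,255,255),(298,188,350,225),(200,215,250,242)),
 ('grn',(45,100,60),(85,255,255),(210,180,270,215),(260,230,320,265)),
 ('blu',(100,100,60),(125,255,255),(160,203,215,242),(320,228,372,252))]:
    for d,b in((S,b1),(D,b2)):
        c=blob(d,lo,hi,b);print(n,circ(cast(d,c,.005)),len(c))
print('wheel',cast(S,[413,209],.02),cast(D,[170,207],.02))
print('servo',cast(S,[367,232],.02),cast(D,[221,202],.02))
print('carton',cast(S,[333,152],.025),cast(D,[163,253],.025))
print('bottle cap',cast(S,[288,148],.094),cast(D,[228,216],.094))
print('tape',cast(S,[136,241],.015),cast(D,[395,228],.015))
cr=S['pixels'][125:255,260:440];cv2.imwrite('pics/c1.png',cv2.resize(cr,None,fx=4.4,fy=4.4,interpolation=cv2.INTER_CUBIC))
E
```

```text
red (array([ 0.5358, -0.2392]), 0.0438) 96
red (array([ 0.5391, -0.2376]), 0.0387) 100
yel (array([ 0.5483, -0.1131]), 0.0423) 98
yel (array([ 0.5506, -0.0838]), 0.017) 43
grn (array([0.6742, 0.0112]), 0.0395) 94
grn (array([0.676 , 0.0092]), 0.0418) 94
blu (array([0.6602, 0.1348]), 0.0417) 102
blu (array([0.6637, 0.1293]), 0.0394) 88
wheel [[ 0.41793359 -0.23106098]] [[ 0.43869665 -0.23672842]]
servo [[ 0.42098704 -0.11228387]] [[ 0.43883686 -0.1142649 ]]
carton [[ 0.66715981 -0.2384805 ]] [[ 0.66809883 -0.23543113]]
bottle cap [[ 0.648656   -0.09856492]] [[ 0.68105592 -0.10787215]]
tape [[0.65546258 0.2398168 ]] [[0.65854135 0.23955359]]
```

View pics/c1.png

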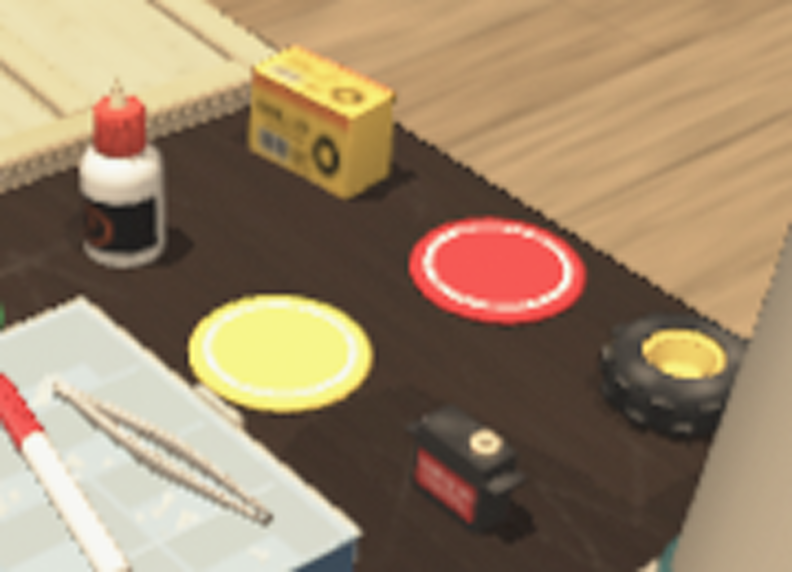

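Crop view: the bottle stands at about (288,165), the carton by the board edge with its long face toward the scene camera. The servo has its red face toward the camera, and the wheel is partly hidden by the arm at (413,210). I'll move above the near parts for a wrist view.

>>> {"api": "move_arm", "payload": {"steps": [0,0,-0.053,0.25,0.35,0.08,1,0,0,-0.053,0.25,0.35,0.08,1,0,0,-0.053,0.25,0.35,0.08,1,0,0,-0.053,0.25,0.35,0.08,1,0,0,-0.053,0.25,0.35,0.08,1,0,0,-0.053,0.25,0.35,0.08,1,0,0,-0.053,0.25,0.35,0.08,1,0,0,-0.053,0.25,0.35,0.08,1,0,0,-0.053,0.25,0.35,0.08,1,0,0,-0.053,0.25,0.35,0.08,1]}}

```text
clock: 1.1
position: [0.4402, -0.1898, 0.3291]
ee_rot: [-0.001, 1.0, 0.003, 0.001]
contact_force: [-0.3, -0.7, -0.4]
width: 0.0852
gripper_force: 0.0
```

```bash
python3 - <<'E'
from h import *
s=manip.get_state();print(s['clock'],s['position'],s['ee_rot'],s['width'])
d=manip.get_image('wrist');pickle.dump(d,open('w1.pkl','wb'));cv2.imwrite('pics/w1.png',d['pixels'])
print(d['fx'],(-d['R'].T@d['t']).round(3),d['R'].round(2).tolist())
E
```

```text
1.1 [ 0.44019676 -0.18981587  0.32908601] [-6.26682472e-04  9.99994288e-01  3.03335554e-03  1.35241337e-03] 0.08515034798795175
309.9852074624636 [ 0.521 -0.19   0.455] [[0.01, -1.0, -0.0], [-0.95, -0.01, 0.32], [-0.32, -0.0, -0.95]]
```

View pics/w1.png

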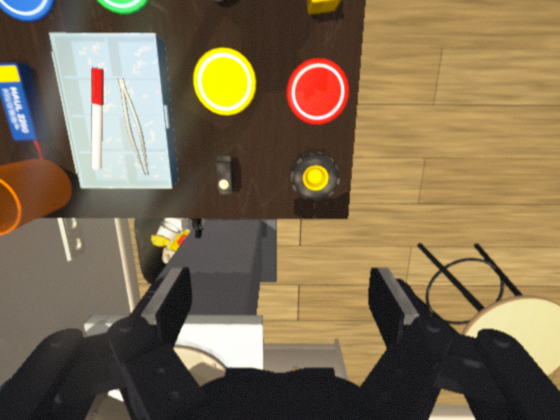

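Wrist view: wheel rim at (315,178), servo boss at (223,185) with its case running up the image to about (224,158). Yellow plate is at (225,81), red at (318,91), and the box spans (52–172, 33–188).

```bash
python3 - <<'E'
from h import *
d=pickle.load(open('w1.pkl','rb'))
c=blob(d,(20,120,80),(36,255,255),(295,155,340,200));print('rim',circ(cast(d,c,.02)))
c=blob(d,(20,120,80),(36,255,255),(185,40,265,120));print('yel',circ(cast(d,c,.005)))
c=blob(d,(0,120,80),(8,255,255),(280,50,355,130));print('red',circ(cast(d,c,.005)))
h=cv2.cvtColor(d['pixels'],cv2.COLOR_BGR2HSV)
c=blob(d,(10,20,130),(40,160,255),(212,172,236,196));print('boss',cast(d,c.mean(0),.044),len(c))
print('box corners',cast(d,[[52,33],[155,33],[172,188],[80,188]],.04))
print('edge',cast(d,[[364,10],[349,217],[176,217]],0))
cr=d['pixels'][130:230,180:370];cv2.imwrite('pics/w1c.png',cv2.resize(cr,None,fx=4.2,fy=4.2,interpolation=cv2.INTER_CUBIC))
E
```

```text
rim (array([ 0.4206, -0.2408]), 0.0188)
yel (array([ 0.5474, -0.1133]), 0.0437)
red (array([ 0.5361, -0.2406]), 0.0432)
boss [[ 0.41627924 -0.11308254]] 29
box corners [[ 0.59897256  0.08164477]
 [ 0.59961734 -0.04084499]
 [ 0.40929538 -0.04117322]
 [ 0.40854903  0.08615461]]
edge [[ 0.63464097 -0.29629386]
 [ 0.35324866 -0.29871005]
 [ 0.35162674 -0.028201  ]]
```

View pics/w1c.png

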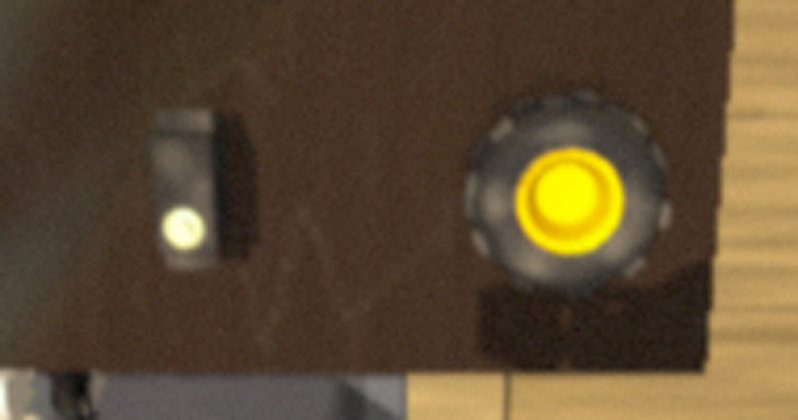

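>>> {"api": "move_arm", "payload": {"steps": [0,0,0,-0.02,-0.051,-0.1,1,0,0,0,-0.02,-0.051,-0.1,1,0,0,0,-0.02,-0.051,-0.1,1,0,0,0,-0.02,-0.051,-0.25,1,0,0,0,-0.02,-0.051,-0.25,1,0,0,0,-0.02,-0.051,-0.25,1,0,0,0,-0.02,-0.051,-0.25,1,0,0,0,-0.02,-0.051,-0.25,1,0,0,0,-0.02,-0.051,-0.25,1,0,0,0,-0.02,-0.051,-0.25,1]}}

```text
clock: 2.15
position: [0.4196, -0.246, 0.0811]
ee_rot: [0.002, 1.0, -0.0, 0.002]
contact_force: [0.9, -0.9, -0.5]
width: 0.0852
gripper_force: 0.0
```

```bash
python3 - <<'E'
from h import *
s=manip.get_state();print(s['clock'],s['position'],s['ee_rot'],s['width'])
d=manip.get_image('wrist');cv2.imwrite('pics/w2.png',d['pixels'])
c=blob(d,(20,120,80),(36,255,255),(150,100,400,420));print('rim',circ(cast(d,c,.02)),c.mean(0))
E
```

```text
2.15 [ 0.41960369 -0.24597517  0.08107628] [ 1.87972242e-03  9.99995585e-01 -1.74017747e-04  2.29487959e-03] 0.08523728698137709
rim (array([ 0.4043, -0.2595]), 0.0781) [350.81095524 247.91716767]
```

View pics/w2.png

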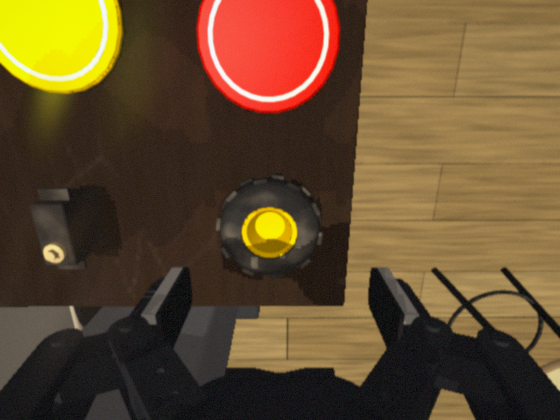

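The wrist view shows the wheel rim at about (270,232) and the tyre spanning columns 217–322. The jaws are centred near column 280.

```bash
python3 - <<'E'
from h import *
for i in range(3): 
    s=manip.get_state();print(s['position'])
d=manip.get_image('wrist')
c=blob(d,(20,120,80),(36,255,255),(235,190,310,265));print('rim',circ(cast(d,c,.02)),c.mean(0))
print(cast(d,[[217,228],[322,228]],.0125), manip.get_state()['position'],(-d['R'].T@d['t']))
E
```

```text
[ 0.41933147 -0.24566531  0.08077365]
[ 0.41933147 -0.24566531  0.08077365]
[ 0.41933147 -0.24566531  0.08077365]
rim (array([ 0.4207, -0.2396]), 0.0182) [268.94230769 231.6025641 ]
[[ 0.42075018 -0.20400112]
 [ 0.4205997  -0.27482243]] [ 0.4190037  -0.2453734   0.08038564] [ 0.50021754 -0.24555774  0.20643049]
```

>>> {"api": "move_arm", "payload": {"steps": [0,0,0,0.0015,0.006,-0.03,1,0,0,0,0.0015,0.006,-0.045,1,0,0,0,0.0015,0.006,-0.06,1,0,0,0,0.0015,0.006,-0.065,1,0,0,0,0.0015,0.006,-0.065,-1,0,0,0,0.0015,0.006,-0.065,-1,0,0,0,0.0015,0.006,-0.065,-1,0,0,0,0.0015,0.006,-0.065,-1,0,0,0,0.0015,0.006,-0.065,-1,0,0,0,0.0015,0.006,-0.065,-1], "squeeze": 40}}

```text
clock: 3.25
position: [0.4199, -0.239, 0.0147]
ee_rot: [0.001, 1.0, -0.0, 0.001]
contact_force: [-1.9, 0.9, 6.2]
width: 0.0624
gripper_force: 43.4
```

>>> {"api": "move_arm", "payload": {"steps": [0,0,0,0,0,0.04,-1,0,0,0,0,0,0.07,-1,0,0,0,0.03,0.03,0.07,-1,0,0,0,0.06,0.06,0.07,-1,0,0,0,0.09,0.09,0.07,-1,0,0,0,0.127,0.126,0.07,-1,0,0,0,0.127,0.126,0.07,-1,0,0,0,0.127,0.126,0.07,-1,0,0,0,0.127,0.126,0.07,-1,0,0,0,0.127,0.126,0.07,-1]}}

```text
clock: 4.25
position: [0.5453, -0.1134, 0.0834]
ee_rot: [0.0, 1.0, -0.001, -0.0]
contact_force: [-0.4, -0.2, -1.2]
width: 0.0618
gripper_force: 44.9
```

```bash
python3 - <<'E'
from h import *
d=manip.get_image('wrist');cv2.imwrite('pics/w3.png',d['pixels'])
s=manip.get_state();print(s['position'],s['width'],s['gripper_force'])
E
```

```text
[ 0.54539533 -0.11342603  0.08340401] 0.06204141600420166 44.86557248979807
```

View pics/w3.png

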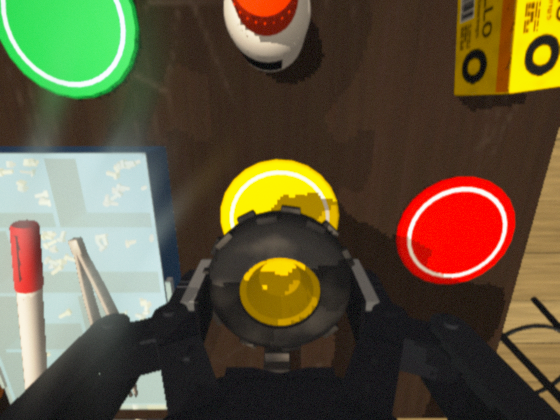

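The wheel is held level, with its rim at (280,292) and the yellow plate under it. Next I'll lower it.

>>> {"api": "move_arm", "payload": {"steps": [0,0,0,0.002,0,-0.02,-1,0,0,0,0.002,0,-0.04,-1,0,0,0,0.002,0,-0.055,-1,0,0,0,0.002,0,-0.063,-1,0,0,0,0.002,0,-0.063,-1,0,0,0,0.002,0,-0.063,1,0,0,0,0.002,0,-0.063,1,0,0,0,0.002,0,-0.063,1,0,0,0,0.002,0,-0.063,1,0,0,0,0.002,0,-0.063,1]}}

```text
clock: 5.3
position: [0.5484, -0.1125, 0.0205]
ee_rot: [0.0, 1.0, -0.0, 0.0]
contact_force: [0.4, 0.8, -0.8]
width: 0.0856
gripper_force: 0.0
```

>>> {"api": "move_arm", "payload": {"steps": [0,0,0,0,0,0.03,1,0,0,0,0,0,0.06,1,0,0,0,0,0,0.09,1,0,0,0,-0.06,0,0.12,1,0,0,0,-0.122,0,0.12,1,0,0,0,-0.122,0,0.12,1,0,0,0,-0.122,0,0.12,1,0,0,0,-0.122,0,0.12,1,0,0,0,-0.122,0,0.12,1,0,0,0,-0.122,0,0.12,1]}}

```text
clock: 6.3
position: [0.4277, -0.1127, 0.1402]
ee_rot: [0.0, 1.0, 0.0, 0.0]
contact_force: [-0.4, -0.4, 1.9]
width: 0.0854
gripper_force: 0.0
```

```bash
python3 - <<'E'
from h import *
d=manip.get_image('wrist');cv2.imwrite('pics/w4.png',d['pixels'])
s=manip.get_state();print(s['clock'],s['position'],s['width'])
pickle.dump(d,open('w4.pkl','wb'))
E
```

```text
6.35 [ 0.42742146 -0.11266134  0.14008982] 0.08522393645919525
```

View pics/w4.png

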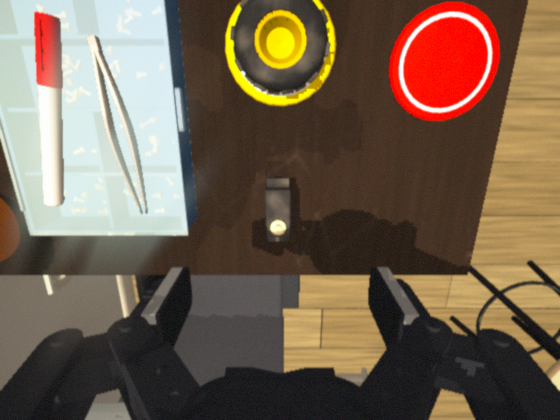

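The wheel sits centred on the yellow plate at (281,42). The servo is aligned with the image axes, boss at (278,227), far ear at (278,182).

```bash
python3 - <<'E'
from h import *
d=pickle.load(open('w4.pkl','rb'))
c=blob(d,(10,20,120),(40,160,255),(265,215,292,240));print('boss',cast(d,c.mean(0),.044),len(c))
print(cast(d,[[266,205],[290,205]],.037),cast(d,[[278,178],[278,242]],.029))
c=blob(d,(18,120,80),(36,255,255),(255,5,308,70));print('rim',circ(cast(d,c,.02+.005)))
E
```

```text
boss [[ 0.41830434 -0.111554  ]] 45
[[ 0.4335845  -0.10252532]
 [ 0.43357706 -0.12116114]] [[ 0.45314107 -0.11184475]
 [ 0.39832177 -0.11174173]]
rim (array([ 0.5503, -0.1135]), 0.0182)
```

>>> {"api": "move_arm", "payload": {"steps": [0,0,0,-0.001,0.001,-0.04,1,0,0,0,-0.001,0.001,-0.08,1,0,0,0,-0.001,0.001,-0.105,1,0,0,0,-0.001,0.001,-0.118,1,0,0,0,-0.001,0.001,-0.118,-1,0,0,0,-0.001,0.001,-0.118,-1,0,0,0,-0.001,0.001,-0.118,-1,0,0,0,-0.001,0.001,-0.118,-1,0,0,0,-0.001,0.001,-0.118,-1,0,0,0,-0.001,0.001,-0.118,-1]}}

```text
clock: 7.35
position: [0.4262, -0.1118, 0.0232]
ee_rot: [0.0, 1.0, -0.0, 0.001]
contact_force: [0.0, -0.2, 5.7]
width: 0.0198
gripper_force: 39.9
```

>>> {"api": "move_arm", "payload": {"steps": [0,0,0,0,0,0,-1,0,0,0,0,0,0,-1,0,0,0,0,0,0,-1,0,0,0,0,0,0.03,-1,0,0,0,0,0,0.06,-1,0,0,0,0,0,0.1,-1,0,0,0,0,0,0.13,-1,0,0,0,0,0,0.13,-1,0,0,0,0,0,0.13,-1,0,0,0,0,0,0.13,-1]}}

```text
clock: 8.35
position: [0.4242, -0.111, 0.1512]
ee_rot: [-0.0, 1.0, -0.0, -0.001]
contact_force: [-0.3, 0.2, -0.8]
width: 0.0196
gripper_force: 39.2
```

>>> {"api": "move_arm", "payload": {"steps": [0,0,0,0.235,0.1,0,-1,0,0,0,0.235,0.1,0,-1,0,0,0,0.235,0.1,0,-1,0,0,0,0.235,0.1,0,-1,0,0,0,0.235,0.243,0,-1,0,0,0,0.235,0.243,0,-1,0,0,0,0.235,0.243,0,-1,0,0,0,0.235,0.243,0,-1,0,0,0,0.235,0.243,0,-1,0,0,0,0.235,0.243,0,-1]}}

```text
clock: 9.35
position: [0.6592, 0.1316, 0.15]
ee_rot: [0.001, 1.0, 0.001, -0.002]
contact_force: [-0.2, -0.6, -2.0]
width: 0.0194
gripper_force: 39.3
```

```bash
python3 - <<'E'
from h import *
d=manip.get_image('wrist');cv2.imwrite('pics/w5.png',d['pixels'])
s=manip.get_state();print(s['clock'],s['position'],s['width'])
for n,lo,hi,b in [('grn',(45,100,60),(85,255,255),None),('blu',(100,150,60),(125,255,255),(180,100,400,330))]:
    c=blob(d,lo,hi,b);print(n,circ(cast(d,c,.005)),c.mean(0),len(c))
pickle.dump(d,open('w5.pkl','wb'))
E
```

```text
9.4 [0.65928688 0.13074877 0.15052225] 0.019079442120963616
grn (array([0.6715, 0.0114]), 0.0421) [412.98113208 181.03773585] 265
blu (array([0.6646, 0.1343]), 0.0401) [275.73962264 190.83396226] 265
```

View pics/w5.png

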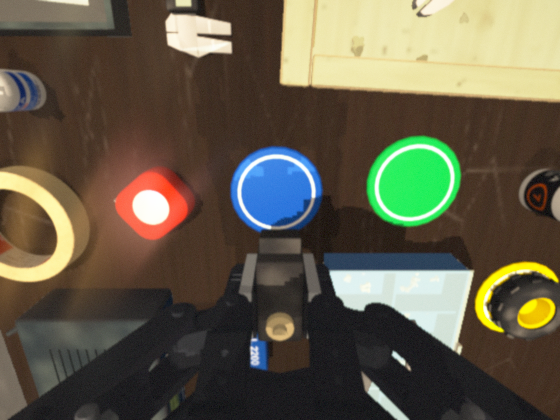

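The wrist view shows the servo held upright just short of the blue plate at (276,190). The tape measure at (152,205) is clear of it.

>>> {"api": "move_arm", "payload": {"steps": [0,0,0,0.003,0.003,-0.04,-1,0,0,0,0.003,0.003,-0.08,-1,0,0,0,0.003,0.003,-0.105,-1,0,0,0,0.003,0.003,-0.115,-1,0,0,0,0.003,0.003,-0.122,-1,0,0,0,0.003,0.003,-0.122,-1,0,0,0,0.003,0.003,-0.122,0,0,0,0,0.003,0.003,-0.122,0,0,0,0,0.003,0.003,-0.122,0,0,0,0,0.003,0.003,-0.122,0]}}

```text
clock: 10.4
position: [0.6637, 0.1346, 0.0312]
ee_rot: [-0.0, 1.0, -0.0, 0.001]
contact_force: [0.2, 0.2, 0.4]
width: 0.043
gripper_force: 0.0
```

>>> {"api": "move_arm", "payload": {"steps": [0,0,0,0,0,0.04,0,0,0,0,0,0,0.09,0,0,0,0,0,0,0.14,0,0,0,0,-0.05,0,0.18,1,0,0,0,-0.1,-0.1,0.18,1,0,0,0,-0.1,-0.3,0.18,1,0,0,0,-0.1,-0.3,0.18,1,0,0,0,-0.1,-0.3,0.18,1,0,0,0,-0.1,-0.3,0.18,1,0,0,0,-0.1,-0.3,0.18,1]}}

```text
clock: 11.4
position: [0.5641, -0.1574, 0.2108]
ee_rot: [0.0, 1.0, 0.0, 0.001]
contact_force: [1.8, 0.1, -0.3]
width: 0.0853
gripper_force: 0.0
```

```bash
python3 - <<'E'
from h import *
d=manip.get_image('wrist');cv2.imwrite('pics/w6.png',d['pixels'])
s=manip.get_state();print(s['clock'],s['position'],s['width'])
pickle.dump(d,open('w6.pkl','wb'))
c=blob(d,(45,100,60),(85,255,255));print('grn',circ(cast(d,c,.005)),c.mean(0))
E
```

```text
11.45 [ 0.56339603 -0.16625882  0.21079264] 0.08525253151612967
grn (array([0.6703, 0.004 ]), 0.0456) [115.15034965  74.29370629]
```

View pics/w6.png

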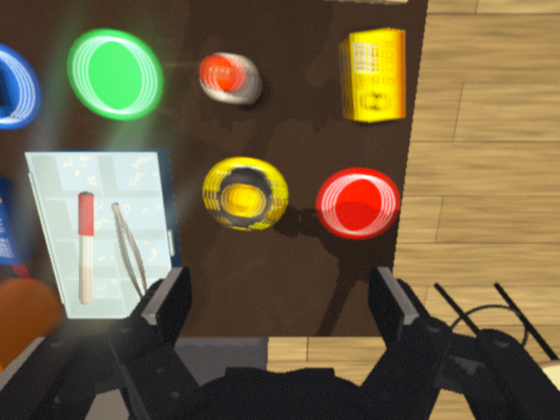

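That picture is blurred by motion. The carton is near (375,75) and roughly aligned. I'll move closer and look when still.

>>> {"api": "move_arm", "payload": {"steps": [0,0,0,0.04,-0.07,-0.02,1,0,0,0,0.07,-0.07,-0.02,1,0,0,0,0.07,-0.07,-0.02,1,0,0,0,0.07,-0.07,-0.02,1,0,0,0,0.07,-0.07,-0.02,1,0,0,0,0.07,-0.07,-0.02,1,0,0,0,0.07,-0.07,-0.02,1,0,0,0,0.07,-0.07,-0.02,1,0,0,0,0.07,-0.07,-0.02,1,0,0,0,0.07,-0.07,-0.02,1]}}

```text
clock: 12.45
position: [0.6346, -0.2255, 0.1904]
ee_rot: [0.0, 1.0, -0.0, 0.0]
contact_force: [-0.9, -0.3, -0.2]
width: 0.0855
gripper_force: 0.0
```

```bash
python3 - <<'E'
from h import *
d=manip.get_image('wrist');cv2.imwrite('pics/w7.png',d['pixels'])
s=manip.get_state();print(s['clock'],s['position'],s['width'])
pickle.dump(d,open('w7.pkl','wb'))
E
```

```text
12.5 [ 0.63459431 -0.2256294   0.19030971] 0.0856083992535833
```

View pics/w7.png

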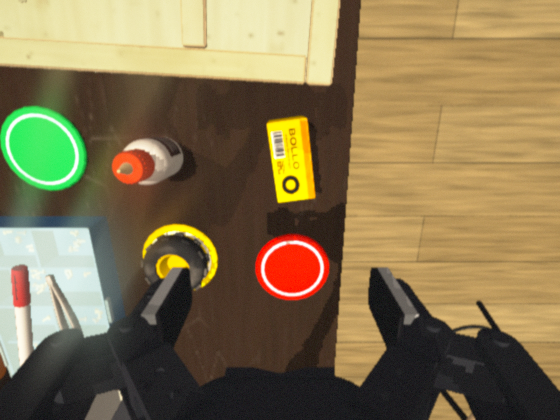

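The carton top has corners near (267,122), (308,117), (315,197) and (277,202), tilted about 5°. The bottle is at (150,160), the red plate at (292,267) and the green plate at (44,148).

```bash
python3 - <<'E'
from h import *
d=pickle.load(open('w7.pkl','rb'))
c=blob(d,(12,110,90),(36,255,255),(250,100,335,215))
p=cast(d,c,.05);print(cv2.minAreaRect((p*1000).astype(np.float32)))
q=cast(d,[[267,122],[308,117],[315,197],[277,202]],.05);print(q,q.mean(0))
c=blob(d,(0,120,80),(8,255,255),(250,230,335,305));print('red',circ(cast(d,c,.005)))
c=blob(d,(45,100,60),(85,255,255));print('grn',circ(cast(d,c,.005)))
print('cap',cast(d,[124,169],.09))
E
```

```text
((668.0936889648438, -235.98744201660156), (73.97337341308594, 36.15215301513672), 7.793069839477539)
[[ 0.70057072 -0.21548845]
 [ 0.70453374 -0.24933737]
 [ 0.63568087 -0.25758666]
 [ 0.63100355 -0.2235545 ]] [ 0.66794722 -0.23649174]
red (array([ 0.5378, -0.2395]), 0.0428)
grn (array([0.6703, 0.0099]), 0.0431)
cap [[ 0.66942504 -0.1110374 ]]
```

>>> {"api": "move_arm", "payload": {"steps": [0,0,0.02,0.0335,-0.0105,0,1,0,0,0.02,0.0335,-0.0105,-0.04,1,0,0,0.02,0.0335,-0.0105,-0.08,1,0,0,0.02,0.0335,-0.0105,-0.12,1,0,0,0.02,0.0335,-0.0105,-0.15,1,0,0,0.02,0.0335,-0.0105,-0.161,1,0,0,0.02,0.0335,-0.0105,-0.161,-1,0,0,0.02,0.0335,-0.0105,-0.161,-1,0,0,0.02,0.0335,-0.0105,-0.161,-1,0,0,0.02,0.0335,-0.0105,-0.161,-1]}}

```text
clock: 13.5
position: [0.6697, -0.2369, 0.0317]
ee_rot: [0.001, 0.998, 0.063, 0.002]
contact_force: [0.8, -0.3, 0.1]
width: 0.0337
gripper_force: 40.7
```

>>> {"api": "move_arm", "payload": {"steps": [0,0,0,0,0,0,-1,0,0,0,0,0,0,-1,0,0,0,0,0,0,-1,0,0,0,0,0,0.05,-1,0,0,0,0,0,0.1,-1,0,0,0,0,0,0.14,-1,0,0,0,0,0,0.14,-1,0,0,0,0,0,0.14,-1,0,0,0,0,0,0.14,-1,0,0,0,0,0,0.14,-1]}}

```text
clock: 14.5
position: [0.667, -0.2357, 0.1667]
ee_rot: [-0.001, 0.998, 0.063, -0.002]
contact_force: [-0.4, 0.1, -0.6]
width: 0.0337
gripper_force: 40.7
```

>>> {"api": "move_arm", "payload": {"steps": [0,0,0,0.004,0.05,0,-1,0,0,0,0.004,0.1,0,-1,0,0,0,0.004,0.15,0,-1,0,0,0,0.004,0.2,0,-1,0,0,0,0.004,0.247,0,-1,0,0,0,0.004,0.247,0,-1,0,0,0,0.004,0.247,0,-1,0,0,0,0.004,0.247,-0.05,-1,0,0,0,0.004,0.247,-0.08,-1,0,0,0,0.004,0.247,-0.08,-1]}}

```text
clock: 15.5
position: [0.6681, 0.0092, 0.0833]
ee_rot: [-0.001, 0.998, 0.062, -0.006]
contact_force: [-1.6, 0.0, -1.5]
width: 0.0334
gripper_force: 40.7
```

```bash
python3 - <<'E'
from h import *
s=manip.get_state();print(s['clock'],s['position'],s['width'])
d=manip.get_image('wrist');s=manip.get_state();print(s['position'])
cv2.imwrite('pics/w8.png',d['pixels'])
E
```

```text
15.5 [0.66805641 0.00922979 0.08330202] 0.03344109767816044
[0.67029403 0.00921965 0.08625472]
```

View pics/w8.png

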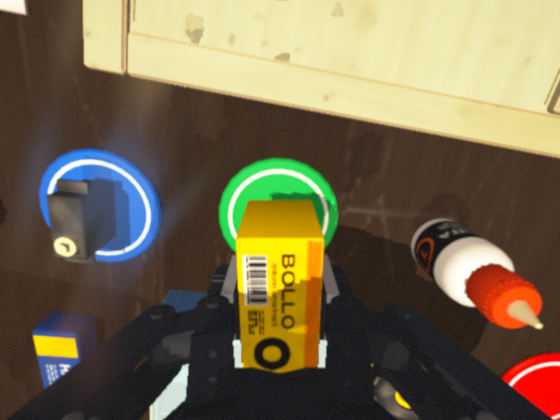

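The carton is held upright over the green plate (278,210). The servo stands on the blue plate at (75,225); I'll measure it next.

>>> {"api": "move_arm", "payload": {"steps": [0,0,0,0.002,0.001,-0.02,-1,0,0,0,0.002,0.001,-0.035,-1,0,0,0,0.002,0.001,-0.045,-1,0,0,0,0.002,0.001,-0.049,-1,0,0,0,0.002,0.001,-0.049,-1,0,0,0,0.002,0.001,-0.049,-1,0,0,0,0.002,0.001,-0.049,0.4,0,0,0,0.002,0.001,-0.049,0.4,0,0,0,0.002,0.001,-0.049,0.4,0,0,0,0.002,0.001,-0.049,0.4]}}

```text
clock: 16.55
position: [0.6743, 0.0118, 0.0404]
ee_rot: [0.0, 0.998, 0.063, 0.0]
contact_force: [-0.7, 1.0, 0.5]
width: 0.0599
gripper_force: 0.0
```

>>> {"api": "move_arm", "payload": {"steps": [0,0,0,0,0,0.04,0.4,0,0,0,0,0,0.09,0.4,0,0,0,0,0,0.14,0.4,0,0,0,-0.05,0,0.18,1,0,0,0,-0.1,0.03,0.2,1,0,0,0,-0.1,0.03,0.2,1,0,0,0,-0.1,0.03,0.2,1,0,0,0,-0.1,0.03,0.2,1,0,0,0,-0.1,0.03,0.2,1,0,0,0,-0.1,0.03,0.2,1]}}

```text
clock: 17.55
position: [0.5749, 0.0413, 0.239]
ee_rot: [0.0, 0.998, 0.062, -0.001]
contact_force: [-0.4, -0.2, -0.2]
width: 0.0856
gripper_force: 0.0
```

```bash
python3 - <<'E'
from h import *
manip.get_image('wrist')
d=manip.get_image('wrist');cv2.imwrite('pics/w9.png',d['pixels'])
s=manip.get_state();print(s['clock'],s['position'],s['ee_rot'],s['width'])
pickle.dump(d,open('w9.pkl','wb'))
E
```

```text
17.65 [0.57470882 0.04133975 0.23905353] [ 8.81351411e-06  9.98050044e-01  6.24139149e-02 -7.82437997e-04] 0.08529049864616946
```

View pics/w9.png

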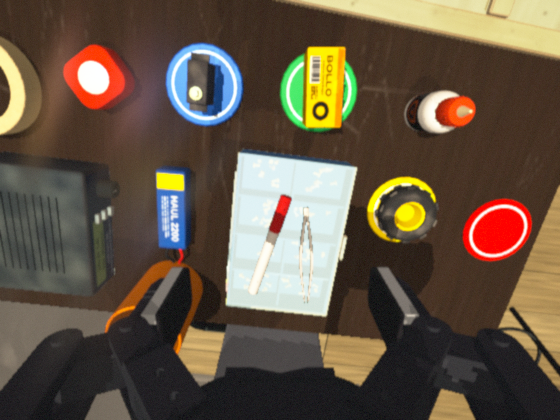

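All three parts are on their plates: servo at (198,85), carton at (325,88), wheel at (410,213). The bottle stands at (435,112) with its cap at (457,112). Next I'll measure centring and the bottle.

```bash
python3 - <<'E'
from h import *
d=pickle.load(open('w9.pkl','rb'))
def hull(n,lo,hi,b,z):
    c=blob(d,lo,hi,b);c=cv2.convexHull(c.astype(np.float32))[:,0];print(n,circ(cast(d,c,z)))
hull('blu',(100,120,60),(125,255,255),(155,35,250,135),.005)
hull('grn',(45,100,60),(85,255,255),(270,40,370,140),.005)
c=blob(d,(10,20,120),(40,160,255),(185,88,208,112));print('boss',cast(d,c.mean(0),.049),len(c))
c=blob(d,(12,110,90),(36,255,255),(295,35,350,135));print(cv2.minAreaRect((cast(d,c,.055)*1000).astype(np.float32)))
q=[[187,55],[212,57],[211,112],[187,108]];print('servo',cast(d,q,.042).mean(0))
c=blob(d,(0,120,80),(9,255,255),(435,85,485,135));print('cap',circ(cast(d,c,.075)),cast(d,c.mean(0),.075))
E
```

```text
blu (array([0.662, 0.134]), 0.042)
grn (array([0.6709, 0.011 ]), 0.0424)
boss [[0.65023306 0.13251989]] 59
((672.395751953125, 12.161916732788086), (71.39291381835938, 37.68988037109375), 7.068727493286133)
servo [0.66258414 0.13036393]
cap (array([ 0.6671, -0.1057]), 0.0156) [[ 0.66731436 -0.1055924 ]]
```

>>> {"api": "move_arm", "payload": {"steps": [0,0,-0.02,0,-0.14,0,1,0,0,-0.02,0,-0.14,0,1,0,0,-0.02,0,-0.14,0,1,0,0,-0.02,0,-0.14,0,1,0,0,-0.02,0,-0.14,0,1,0,0,-0.02,0,-0.14,0,1,0,0,-0.02,0,-0.14,0,1,0,0,-0.02,0,-0.14,0,1,0,0,-0.02,0,-0.14,0,1,0,0,-0.02,0,-0.14,0,1]}}

```text
clock: 18.65
position: [0.5742, -0.0976, 0.2402]
ee_rot: [0.0, 1.0, 0.0, 0.0]
contact_force: [-0.1, -0.1, 0.5]
width: 0.0854
gripper_force: 0.0
```

```bash
python3 - <<'E'
from h import *
d=manip.get_image('wrist');cv2.imwrite('pics/w10.png',d['pixels'])
s=manip.get_state();print(s['clock'],s['position'],s['ee_rot'])
pickle.dump(d,open('w10.pkl','wb'))
E
```

```text
18.7 [ 0.57420666 -0.09777833  0.24024836] [7.44802136e-05 9.99999958e-01 2.67935904e-04 8.28115343e-05]
```

View pics/w10.png

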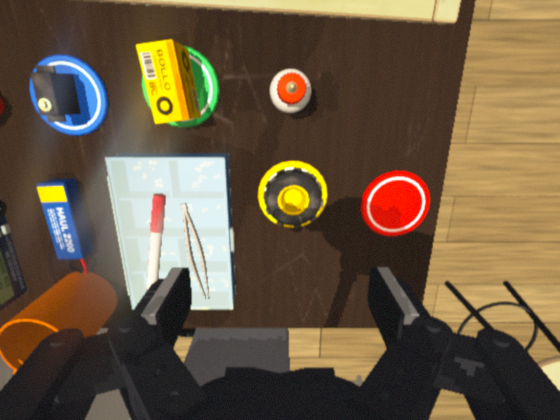

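The bottle is seen almost from above, cap at (291,88) and body at (291,91).

```bash
python3 - <<'E'
from h import *
d=pickle.load(open('w10.pkl','rb'))
c=blob(d,(0,120,80),(9,255,255),(270,65,315,120))
for z in(.07,.08): print('cap',circ(cast(d,c,z)))
c=blob(d,(0,0,95),(180,255,255),(265,62,318,118));print('body',circ(cast(d,c,.055)))
c=blob(d,(0,120,80),(8,255,255),(350,160,440,245));print('red',circ(cast(d,c,.005)))
E
```

```text
cap (array([ 0.6675, -0.1083]), 0.0127)
cap (array([ 0.6671, -0.1079]), 0.0123)
body (array([ 0.6662, -0.1074]), 0.0195)
red (array([ 0.5379, -0.2393]), 0.0427)
```

>>> {"api": "move_arm", "payload": {"steps": [0,0,0,0.05,-0.01,0,1,0,0,0,0.093,-0.01,0,1,0,0,0,0.093,-0.01,0,1,0,0,0,0.093,-0.01,0,1,0,0,0,0.093,-0.01,0,1,0,0,0,0.093,-0.01,-0.04,1,0,0,0,0.093,-0.01,-0.08,1,0,0,0,0.093,-0.01,-0.1,1,0,0,0,0.093,-0.01,-0.1,1,0,0,0,0.093,-0.01,-0.1,1]}}

```text
clock: 19.7
position: [0.6668, -0.1083, 0.1413]
ee_rot: [0.0, 1.0, -0.0, 0.0]
contact_force: [0.1, -0.2, 0.3]
width: 0.0855
gripper_force: 0.0
```

>>> {"api": "move_arm", "payload": {"steps": [0,0,0,0,0,-0.03,1,0,0,0,0,0,-0.06,1,0,0,0,0,0,-0.085,1,0,0,0,0,0,-0.094,1,0,0,0,0,0,-0.094,1,0,0,0,0,0,-0.094,-1,0,0,0,0,0,-0.094,-1,0,0,0,0,0,-0.094,-1,0,0,0,0,0,-0.094,-1,0,0,0,0,0,-0.094,-1], "squeeze": 30}}

```text
clock: 20.7
position: [0.668, -0.1084, 0.0478]
ee_rot: [0.0, 1.0, -0.0, 0.001]
contact_force: [-0.7, -0.6, 6.4]
width: 0.0386
gripper_force: 30.1
```

>>> {"api": "move_arm", "payload": {"steps": [0,0,0,0,0,0,-1,0,0,0,0,0,0,-1,0,0,0,0,0,0,-1,0,0,0,0,0,0.03,-1,0,0,0,0,0,0.06,-1,0,0,0,0,0,0.09,-1,0,0,0,0,0,0.09,-1,0,0,0,0,0,0.09,-1,0,0,0,0,0,0.09,-1,0,0,0,0,0,0.09,-1]}}

```text
clock: 21.7
position: [0.6661, -0.108, 0.1343]
ee_rot: [-0.0, 1.0, -0.0, -0.002]
contact_force: [1.1, 0.2, -0.6]
width: 0.0384
gripper_force: 30.6
```

>>> {"api": "move_arm", "payload": {"steps": [0,0,0,-0.02,-0.02,0,-1,0,0,0,-0.04,-0.04,0,-1,0,0,0,-0.06,-0.06,0,-1,0,0,0,-0.08,-0.08,0,-1,0,0,0,-0.1,-0.1,0,-1,0,0,0,-0.12,-0.12,0,-1,0,0,0,-0.129,-0.131,0,-1,0,0,0,-0.129,-0.131,-0.02,-1,0,0,0,-0.129,-0.131,-0.04,-1,0,0,0,-0.129,-0.131,-0.04,-1]}}

```text
clock: 22.7
position: [0.5363, -0.238, 0.0931]
ee_rot: [-0.002, 1.0, -0.0, -0.003]
contact_force: [-0.7, 0.3, -0.3]
width: 0.0383
gripper_force: 30.6
```

```bash
python3 - <<'E'
from h import *
manip.get_image('wrist')
d=manip.get_image('wrist');cv2.imwrite('pics/w11.png',d['pixels'])
s=manip.get_state();print(s['clock'],s['position'],s['ee_rot'],s['width'])
c=blob(d,(0,120,80),(8,255,255),(200,100,400,240));print('red',circ(cast(d,cv2.convexHull(c.astype(np.float32))[:,0],.005)))
E
```

```text
22.8 [ 0.5382816  -0.23891292  0.09564714] [-4.13060478e-04  9.99999787e-01 -3.05201086e-05 -5.04875391e-04] 0.038541269565225744
red (array([ 0.5382, -0.2401]), 0.0426)
```

View pics/w11.png

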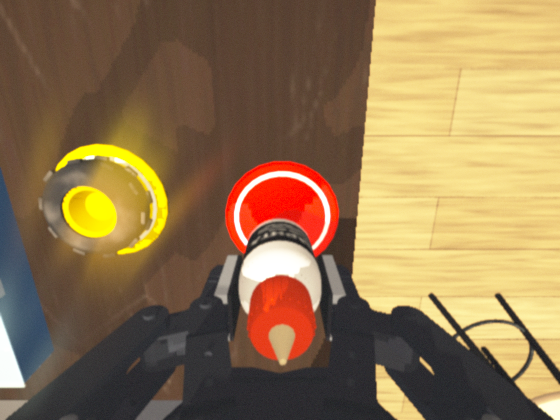

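The bottle is upright over the red plate (282,210). I'll lower and release it.

>>> {"api": "move_arm", "payload": {"steps": [0,0,0,0,-0.001,-0.015,-1,0,0,0,0,-0.001,-0.03,-1,0,0,0,0,-0.001,-0.037,-1,0,0,0,0,-0.001,-0.041,-1,0,0,0,0,-0.001,-0.043,-1,0,0,0,0,-0.001,-0.043,-1,0,0,0,0,-0.001,-0.043,-1,0,0,0,0,-0.001,-0.043,0.6,0,0,0,0,-0.001,-0.043,0.6,0,0,0,0,-0.001,-0.043,0.6]}}

```text
clock: 23.8
position: [0.5383, -0.2404, 0.0534]
ee_rot: [0.0, 1.0, -0.0, 0.0]
contact_force: [0.2, -0.1, -0.2]
width: 0.0686
gripper_force: 0.0
```

>>> {"api": "move_arm", "payload": {"steps": [0,0,0,0,0,0,0.6,0,0,0,0,0,0,0.6,0,0,0,0,0,0.02,0.6,0,0,0,0,0,0.05,0.6,0,0,0,0,0,0.08,0.6,0,0,0,0,0,0.12,0.6,0,0,0,0,0,0.16,0.6,0,0,0,-0.03,0,0.2,0.6,0,0,0,-0.03,0,0.2,0.6,0,0,0,-0.03,0,0.2,0.6]}}

```text
clock: 24.8
position: [0.5082, -0.2404, 0.2543]
ee_rot: [0.001, 1.0, -0.0, 0.001]
contact_force: [0.3, 0.3, 0.7]
width: 0.0682
gripper_force: 0.0
```

```bash
python3 - <<'E'
from h import *
manip.get_image('wrist');manip.get_image('wrist')
d=manip.get_image('wrist');e=manip.get_image('scene')
cv2.imwrite('pics/fin.png',cv2.resize(np.hstack([d['pixels'],e['pixels']]),(800,300)))
s=manip.get_state();print(s['clock'],s['position'],s['contact_force'])
c=blob(d,(0,120,80),(8,255,255));print('red',circ(cast(d,cv2.convexHull(c.astype(np.float32))[:,0],.005)),c.mean(0))
E
```

```text
25.0 [ 0.50786149 -0.23981651  0.25127682] [ 0.31620176 -1.0961284  -0.47265759]
red (array([ 0.5372, -0.2397]), 0.0434) [279.58454106 146.49275362]
```

View pics/fin.png

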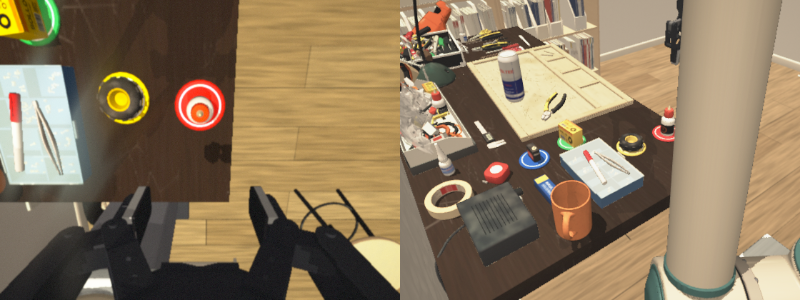

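The final picture shows the bottle upright on the red plate (wrist half: 200,105), the other three parts on their plates, and the gripper clear.

```bash
python3 -c "
from rig import manip
print(manip.sign_off())"
```

```text
the job is handed in; nothing more can be done
None
```

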